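# Dry-lay the plaster rosettes in their coffers

## Robot

A 6-joint arm with a two-finger parallel gripper is mounted at the origin on the work surface. World frame = base frame: x ahead of the robot, y to its left, z up, the work surface at z = 0. Lengths are in m, angles in degrees, forces in N, time in s.
With the tool pointing down it reaches from about 0.275 to 0.75 m from the base axis. Payload 10.2 kg.
Tool frame: the origin (TCP) lies where the fingers leave the gripper's body, on its centre line; the fingertips stand 73 mm ahead of it and the grasp point (between the pads) lies 54 mm ahead of it; x points along the fingers, z is the direction in which the jaws open and shut, and the axes are right-handed (so a half turn about x gives the same grasp; the last joint's range is limited). The gripper opens to 85 mm and grips with 20 to 120 N. Pads are 22 mm wide; open, the fingers measure 114 mm over their backs; the gripper's body (76 mm by 85 mm) begins 54 mm behind the grasp point. The pads swing forward as they close: fully open they stand 13 mm farther back than shut.
Start: joints at [-81.498, 17.928, 85.812, -0, 76.261, -12.8], TCP at [0.191, -0.489, 0.304] pointing down, gripper open.
Joint ranges: [-168.41, 168.41], [-55.51, 124.54], [10.69, 146.95], [-70.63, 250.63], [1, 178], [-165.06, 165.06]. Speed limits (degrees/s): [136.94, 136.94, 172.46, 180, 180, 180].

## Interface

Orientations are given as [roll, pitch, yaw] about the fixed x, y, z axes, in that order (R = Rz(yaw) Ry(pitch) Rx(roll)).
In Python, from rig import arm gives the robot as it stands.
- The arm moves only by the tool jog_arm, never from a script. Its arguments are lists of equal length, an entry for each row: "rotation": the turn, a rotation vector about the tool's x, y, z each as a share of 2 pi rad, from -1 to 1, a list of three; "travel": the shift along the tool's x, y, z each as a share of 0.15 m, from -1 to 1, a list of three; "hand": the gripper's target within -1 to 1 (fully open at 1, half-way at 0, shut at -1). A call has 1 to 20 rows; each row is the pose to reach, as a shift and turn from the pose commanded when the call began, along the tool's axes at that moment, turning the shorter way round; what a row does not reach only later rows make up. A row lasts 1/8 s, in which the tool goes at most 62.5 mm and 10.7 degrees, less where a joint would pass 70% of its speed; a pose out of reach is approached as far as the arm can. A call with a number of a shift or a turn outside -1 to 1 is refused whole. A call with a gripper value outside its range is refused whole. The fingers move at their own pace and stop on an object; the grip force is fixed at half the most. Time passes only in rows, so rows that repeat a pose let the fingers close. It gives the time, the measured TCP pose, the force and the opening at its end, in the units of the state.
- arm.read_state(): the state, without advancing time (a new reading comes with each control period).
- arm.snapshot(name): name is "side" or "top"; returns the picture (400x640x3 uint8, red, green, blue); there is no depth.
- arm.calibration(name): a dict with "mtx" (3x3 intrinsics, pixels), "cam_to_world" (4x4, takes a point from camera to world coordinates). Camera axes: x right, y down, z forward; pixel columns grow to the right and rows downward; lengths in m; the calibration is good to about 2 mm. A picture is of the moment at which its call begins. calibration takes no time and is no camera call.
- arm.finish_job(): hands the job in, once; it reports no verdict.
The state is a dict: "time_s": time; "joints": joint angles; "joint_velocities": joint speeds; "joint_efforts": joint torques, N m; "position": TCP position; "tcp_rot": TCP orientation; "wrist_force": force on the tool from outside, world axes, zero at the start; "moment": the same for the moment, N m; "opening": finger opening in m.
Only numpy, scipy, OpenCV 4.12 (cv2) and the standard library are available. Lean on these libraries where they do the work, as an engineer would, in place of code of your own. Each camera call takes 0.05 s, during which the arm holds its last target. There are 200 camera calls.

## Task

Dry-lay the four whole plaster rosettes for inspection: set each one face up and flat in the middle of the field of its own square coffer plate, the largest rosette in the largest coffer, the next largest in the next, and so on down to the smallest. Plaster chips, so lower each one gently onto the field instead of dropping or pressing it, and leave the broken rosette and the square corner block lying where they are.

Things in the scene. Friction and masses are not known exactly. Their poses are not given: they have to be found in the camera images.
- rosette_1: Largest whole rosette: a white plaster flower casting, 90 mm across, flat back down, with a ring of 12 outer petals 10 mm high, an inner ring of petals up to 14 mm high and in the middle an upright berry-like bud, 30 mm thick with straight sides, whose top is 42 mm above the back: grip it by the bud, between 15 mm and 42 mm above the back. Lies face up on the table. Origin: centre of the back; z is up through the bud. About 110 g.
- rosette_2: Second largest whole rosette: a white plaster flower casting, 74 mm across, flat back down, with a ring of 10 outer petals 10 mm high, an inner ring of petals up to 14 mm high and in the middle an upright berry-like bud, 26 mm thick with straight sides, whose top is 41 mm above the back: grip it by the bud, between 15 mm and 41 mm above the back. Lies face up on the table. Origin: centre of the back; z is up through the bud. About 75 g.
- rosette_3: Third largest whole rosette: a white plaster flower casting, 58 mm across, flat back down, with a ring of 8 outer petals 10 mm high, an inner ring of petals up to 14 mm high and in the middle an upright berry-like bud, 23 mm thick with straight sides, whose top is 40 mm above the back: grip it by the bud, between 15 mm and 40 mm above the back. Lies face up on the table. Origin: centre of the back; z is up through the bud. About 50 g.
- rosette_4: Smallest whole rosette: a white plaster flower casting, 44 mm across, flat back down, with a ring of 6 outer petals 10 mm high, an inner ring of petals up to 14 mm high and in the middle an upright berry-like bud, 20 mm thick with straight sides, whose top is 38 mm above the back: grip it by the bud, between 15 mm and 38 mm above the back. Lies face up on the table. Origin: centre of the back; z is up through the bud. About 32 g.
- coffer_1: Largest coffer plate, for the 90 mm rosette: a square white plaster plate 128 mm wide, fast on the table. Its flat square field is 110 mm wide and 8 mm above the table, inside a stepped frame moulding 9 mm wide and 20 mm high (its inner step 14 mm). Origin: centre of the underside, 8 mm below the middle of the field; x and y run along the frame's sides, z up.
- coffer_2: Second largest coffer plate, for the 74 mm rosette: a square white plaster plate 112 mm wide, fast on the table. Its flat square field is 94 mm wide and 8 mm above the table, inside a stepped frame moulding 9 mm wide and 20 mm high (its inner step 14 mm). Origin: centre of the underside, 8 mm below the middle of the field; x and y run along the frame's sides, z up.
- coffer_3: Third largest coffer plate, for the 58 mm rosette: a square white plaster plate 96 mm wide, fast on the table. Its flat square field is 78 mm wide and 8 mm above the table, inside a stepped frame moulding 9 mm wide and 20 mm high (its inner step 14 mm). Origin: centre of the underside, 8 mm below the middle of the field; x and y run along the frame's sides, z up.
- coffer_4: Smallest coffer plate, for the 44 mm rosette: a square white plaster plate 82 mm wide, fast on the table. Its flat square field is 64 mm wide and 8 mm above the table, inside a stepped frame moulding 9 mm wide and 20 mm high (its inner step 14 mm). Origin: centre of the underside, 8 mm below the middle of the field; x and y run along the frame's sides, z up.
- broken: Broken rosette, to be left alone: like the 74 mm rosette, with the same bud, but four neighbouring petals of ten are broken out on one side. Origin: centre of its back, below the bud. 41 mm high.
- corner_block: Square plaster corner block, to be left alone: 66 mm square, 22 mm thick, with a low round boss on top, 35 mm high in all. Origin: centre of its underside.
Things that resemble listed ones, but are neither listed nor needed, are in the scene too. What is shaped like the coffer_1 but brown is not meant.

How it is judged (in metres and radians):
At the end, for the whole second after the job is handed in: Each whole rosette lies at rest, face up and flat (tilt under 0.08 rad) on the field of the coffer of its own rank (back 4 to 11 mm above the plate's underside), centred within 10 mm; the broken rosette and the corner block are within 15 mm of where they lay (horizontal distance between rosette_1 and coffer_1 below 0.01 m and z of rosette_1 in the frame of coffer_1 between 0.004 and 0.011 m and angle between each of rosette_1, rosette_2, rosette_3, rosette_4's own z axis and vertical below 0.08 rad and linear speed of each of rosette_1, rosette_2, rosette_3, rosette_4 below 0.02 m/s and horizontal distance between rosette_2 and coffer_2 below 0.01 m and z of rosette_2 in the frame of coffer_2 between 0.004 and 0.011 m and horizontal distance between rosette_3 and coffer_3 below 0.01 m and z of rosette_3 in the frame of coffer_3 between 0.004 and 0.011 m and horizontal distance between rosette_4 and coffer_4 below 0.01 m and z of rosette_4 in the frame of coffer_4 between 0.004 and 0.011 m and distance of each of broken, corner_block from where it was at the start of the episode below 0.015 m); the robot touches nothing.
It fails at once if a rosette is pressed hard into its coffer (over 40 N) (contact force between rosette_1 and coffer_1 above 40 N or contact force between rosette_2 and coffer_2 above 40 N or contact force between rosette_3 and coffer_3 above 40 N or contact force between rosette_4 and coffer_4 above 40 N).
It fails at once if a rosette is dropped (it moves at over 0.5 m/s, as after a fall of 13 mm, with no finger on it) ((linear speed of rosette_1 above 0.5 m/s and contact force between rosette_1 and the fingers below 0.05 N) or (linear speed of rosette_2 above 0.5 m/s and contact force between rosette_2 and the fingers below 0.05 N) or (linear speed of rosette_3 above 0.5 m/s and contact force between rosette_3 and the fingers below 0.05 N) or (linear speed of rosette_4 above 0.5 m/s and contact force between rosette_4 and the fingers below 0.05 N)).
It fails at once if the broken rosette is shifted by more than 15 mm (distance of broken from where it was at the start of the episode above 0.015 m).
It fails at once if the corner block is shifted by more than 15 mm (distance of corner_block from where it was at the start of the episode above 0.015 m).
It also fails if it takes over 99 s, if anything falls off the work surface, if the arm or the gripper's body presses on something with over 40 N, if the wrist force passes 120 N, or if a joint passes its speed limit or range.

## Working session

There is one attempt and no reset: what is moved stays moved. The work goes in short steps, Python scripts to look and compute and a tool call to move; the robot and the scene stay as the last step left them, time stands still between calls to the robot, and variables do not carry over. Pictures are saved under pics/ and viewed, about 12 in all and at most 16, crops included, and the job is handed in when it is done.

Besides the shell and the picture viewer there is one more tool, called after "Emit:" as name(argument=value, ...), one argument or row to a line, values as JSON. jog_arm: Moves the arm, as the interface text tells. Shift numbers are shares of 0.15 m and turn numbers shares of 2 pi rad, none past 1 either way. Its arguments: {"type":"object","properties":{"rotation":{"type":"array"},"travel":{"type":"array"},"hand":{"type":"array"}},"required":["rotation","travel","hand"]}

```bash
ls; mkdir -p pics
python3 - <<'E'
from rig import arm
import cv2
for n in("top","side"):
    cv2.imwrite(f"pics/{n}0.png",arm.snapshot(n)[:,:,::-1]); c=arm.calibration(n); print(c)
s=arm.read_state();print(s)
E
```

```text
pics
{'mtx': array([[480.80525363,   0.        , 315.22213554],
       [  0.        , 480.80525363, 193.70570165],
       [  0.        ,   0.        ,   1.        ]]), 'cam_to_world': array([[ 1.07850989e-02, -9.79937796e-01,  1.99011550e-01,
         2.34352246e-01],
       [-9.99940954e-01, -1.08341421e-02,  8.42548171e-04,
         1.65485227e-02],
       [ 1.33047460e-03, -1.99008886e-01, -9.79996782e-01,
         1.07995990e+00],
       [ 0.00000000e+00,  0.00000000e+00,  0.00000000e+00,
         1.00000000e+00]])}
{'mtx': array([[404.26174828,   0.        , 327.1101054 ],
       [  0.        , 404.26174828, 199.94846435],
       [  0.        ,   0.        ,   1.        ]]), 'cam_to_world': array([[-8.63716546e-01, -3.85120523e-01,  3.25078314e-01,
         4.89827945e-02],
       [-5.03976941e-01,  6.61278629e-01, -5.55623810e-01,
         6.24971883e-01],
       [-9.85209224e-04, -6.43733453e-01, -7.65249156e-01,
         9.14107606e-01],
       [ 0.00000000e+00,  0.00000000e+00,  0.00000000e+00,
         1.00000000e+00]])}
{'time_s': 0.1, 'joints': array([-8.14975436e+01,  1.79583448e+01,  8.58499282e+01, -1.76432046e-03,
        7.62606606e+01, -1.27998684e+01]), 'joint_velocities': array([ 0.0365059 ,  0.00160059,  0.01360263, -0.04684607, -0.03075127,
        0.06270344]), 'joint_efforts': array([ 2.51720798e-03, -4.12897289e+01, -2.60139692e+01, -2.10741032e-04,
        3.02167980e-03,  1.65752340e-05]), 'position': array([ 0.19068817, -0.48898878,  0.30337165]), 'tcp_rot': array([168.6239147 ,  89.93104513,  99.92665963]), 'wrist_force': array([-0.28904997, -0.15011951,  0.20038149]), 'moment': array([-0.00421821,  0.0460293 , -0.00432717]), 'opening': 0.08557032105043388}
```

View pics/top0.png

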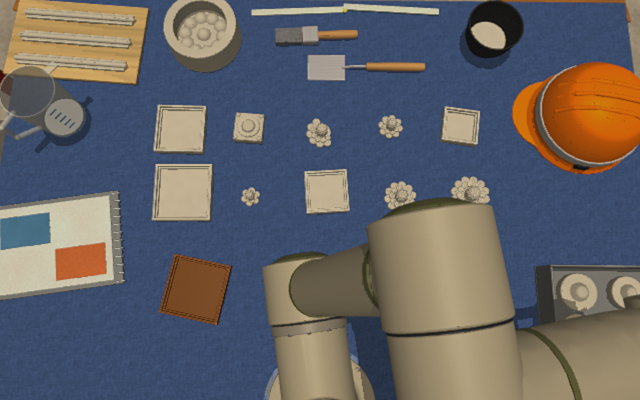

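View pics/side0.png

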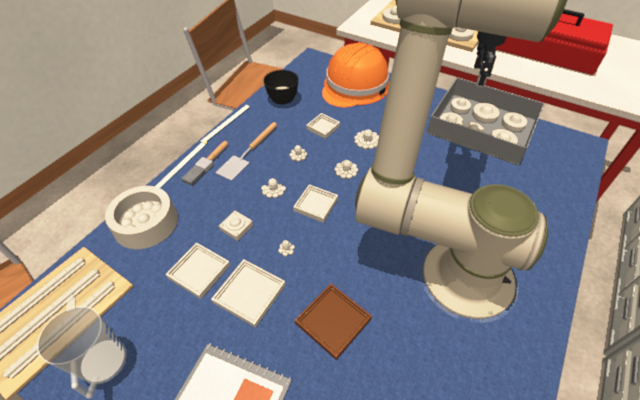

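Top view: coffers near (180,129), (183,192), (327,191) and (461,126); rosettes near (250,197), (319,132), (390,126), (400,195) and (471,192); corner block at (249,127). I'll zoom in to measure.

```bash
cat > h.py <<'E'
from rig import arm
import numpy as np, cv2
from scipy.spatial.transform import Rotation as Ro
def ray(n,uv,z):
    c=arm.calibration(n); T=c["cam_to_world"]
    d=T[:3,:3]@np.linalg.solve(c["mtx"],[uv[0],uv[1],1.]); o=T[:3,3]
    return (o+d*(z-o[2])/d[2])[:2]
def proj(n,p):
    c=arm.calibration(n);T=np.linalg.inv(c["cam_to_world"]);q=c["mtx"]@(T[:3,:3]@np.array(p)+T[:3,3]);return q[:2]/q[2]
def segs(n,img,roi,z):
    u0,v0,u1,v1=roi
    hsv=cv2.cvtColor(img,cv2.COLOR_RGB2HSV)
    m=((hsv[:,:,1]<100)&(hsv[:,:,2]>90)).astype(np.uint8)
    M=np.zeros_like(m);M[v0:v1,u0:u1]=m[v0:v1,u0:u1]
    M=cv2.morphologyEx(M,cv2.MORPH_CLOSE,np.ones((3,3),np.uint8))
    cs,_=cv2.findContours(M,cv2.RETR_EXTERNAL,cv2.CHAIN_APPROX_NONE)
    for c in cs:
        if cv2.contourArea(c)<60: continue
        w=np.array([ray(n,p[0],z) for p in c],np.float32)*1000
        r=cv2.minAreaRect(w);(cc,rad)=cv2.minEnclosingCircle(w)
        px=c[:,0].mean(0)
        print(n,px.round(),"rect",np.round(r[0],1),np.round(r[1],1),round(r[2],1),"circ",np.round(cc,1),round(rad*2,1))
E
python3 - <<'E'
from h import *
t=cv2.imread("pics/top0.png");s=cv2.imread("pics/side0.png")
cv2.imwrite("pics/topz.png",cv2.resize(t[95:225,145:500],None,fx=2.25,fy=2.25,interpolation=cv2.INTER_CUBIC))
print("z=20");segs("top",t[:,:,::-1].copy(),(145,95,500,225),.02)
print("z=8");segs("top",t[:,:,::-1].copy(),(145,95,500,225),.008)
segs("side",s[:,:,::-1].copy(),(160,110,385,325),.008)
E
```

```text
z=20
top [250. 196.] rect [442. 164.] [43.7 41.4] 52.2 circ [442.7 163.9] 46.6
top [399. 195.] rect [ 452.7 -169.4] [57.8 75.8] 20.0 circ [ 445.3 -172.1] 76.4
top [442. 210.] rect [ 438.6 -244.5] [109.7 280.4] 0.6 circ [ 406.9 -244.7] 283.8
top [326. 191.] rect [456.5  -7.4] [102.1 100. ] 4.0 circ [456.3  -6.4] 137.9
top [182. 192.] rect [451. 317.] [133.3 133.7] 0.6 circ [451.9 317.5] 181.7
top [318. 133.] rect [590.4  11.4] [71.7 58.5] 44.1 circ [595.3   7. ] 74.1
top [390. 126.] rect [ 610.7 -153.4] [56.5 58.1] 56.7 circ [ 611.  -153.8] 61.0
top [248. 126.] rect [606.7 174.8] [68.8 70.1] 86.5 circ [606.8 174.6] 94.5
top [459. 127.] rect [ 613.5 -315.6] [89.7 92.2] 82.0 circ [ 613.6 -315.4] 123.4
top [180. 130.] rect [599.4 332.2] [121.3 119.9] 0.6 circ [601.8 333.6] 160.6
z=8
top [250. 196.] rect [444.3 165.7] [44.2 41.8] 52.2 circ [445.1 165.6] 47.2
top [399. 195.] rect [ 455.2 -171.5] [58.4 76.7] 20.0 circ [ 447.7 -174.2] 77.3
top [442. 210.] rect [ 441.  -247.5] [110.9 283.6] 0.6 circ [ 408.8 -247.7] 287.0
top [326. 191.] rect [459.   -7.7] [103.2 101.1] 4.0 circ [458.8  -6.7] 139.4
top [182. 192.] rect [453.5 320.4] [134.8 135.2] 0.6 circ [454.4 320.9] 183.8
top [318. 133.] rect [594.4  11.3] [72.5 59.1] 44.1 circ [599.4   6.9] 74.9
top [390. 126.] rect [ 614.9 -155.3] [57.1 58.7] 56.7 circ [ 615.2 -155.7] 61.7
top [248. 126.] rect [610.9 176.6] [69.6 70.9] 86.5 circ [611.  176.4] 95.6
top [459. 127.] rect [ 617.8 -319.4] [90.8 93.2] 82.0 circ [ 617.9 -319.1] 124.8Traceback (most recent call last):
  File "<stdin>", line 5, in <module>
  File "h.py", line 19, in segs
    w=np.array([ray(n,p[0],z) for p in c],np.float32)*1000
                ~~~^^^^^^^^^^
  File "h.py", line 5, in ray
    c=arm.calibration(n); T=c["cam_to_world"]
ValueError: time passes only in moves, steps and waits
```

View pics/topz.png

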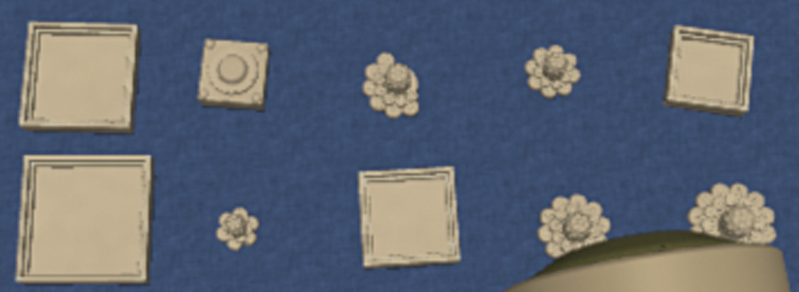

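The broken rosette is at (319,132), with petals missing at its upper right. Ranks read clearly from size, so coffers 1–4 are at (183,192), (180,129), (327,191) and (461,126). Next I'll fit the silhouettes using both cameras.

```bash
cat > h.py <<'E'
from rig import arm
import numpy as np, cv2
from scipy.optimize import least_squares
from scipy.spatial.transform import Rotation as Ro
C={n:arm.calibration(n) for n in("top","side")}
for c in C.values(): c["inv"]=np.linalg.inv(c["cam_to_world"])
def ray(n,uv,z):
    c=C[n]; T=c["cam_to_world"]
    d=T[:3,:3]@np.linalg.solve(c["mtx"],[uv[0],uv[1],1.]); o=T[:3,3]
    return (o+d*(z-o[2])/d[2])[:2]
def proj(n,P):
    c=C[n]; q=(np.asarray(P)@c["inv"][:3,:3].T+c["inv"][:3,3])@c["mtx"].T
    return q[:,:2]/q[:,2:]
def prism(r,z0,z1,k=40,a=0):
    t=np.arange(k)*2*np.pi/k+a
    xy=np.c_[r*np.cos(t),r*np.sin(t)]
    return np.vstack([np.c_[xy,np.full(k,z)] for z in(z0,z1)])
def coffer(w,yaw): return [prism(w/2*2**.5,0,.02,4,np.pi/4+yaw)]
def rosette(D,b,h): return [prism(D/2*.95,0,.01),prism(b/2,0,h)]
def cen(n,parts,xy):
    M=np.zeros((1600,2560),np.uint8)
    for P in parts:
        q=proj(n,P+np.r_[xy,0]); cv2.fillConvexPoly(M,cv2.convexHull((q*4).round().astype(np.int32)),1)
    m=cv2.moments(M,True); return np.array([m["m10"],m["m01"]])/m["m00"]/4, m["m00"]/16
def mask(img):
    h=cv2.cvtColor(img,cv2.COLOR_RGB2HSV)
    return cv2.morphologyEx(((h[:,:,0]<60)&(h[:,:,1]<140)&(h[:,:,2]>40)).astype(np.uint8),cv2.MORPH_CLOSE,np.ones((3,3),np.uint8))
def fit(n,img,parts,xy0):
    k,L,st,ce=cv2.connectedComponentsWithStats(mask(img))
    c0,_=cen(n,parts,xy0)
    i=1+np.argmin(np.linalg.norm(ce[1:]-c0,axis=1)+1e3*(st[1:,4]<40))
    cs,_=cv2.findContours((L==i).astype(np.uint8),cv2.RETR_EXTERNAL,cv2.CHAIN_APPROX_NONE)
    F=cv2.drawContours(np.zeros(L.shape,np.uint8),cs,-1,1,-1); v,u=np.nonzero(F); obs=np.array([u.mean(),v.mean()])
    xy=np.array(xy0,float)
    for _ in range(4):
        c,a=cen(n,parts,xy); xy+=ray(n,obs,.01)-ray(n,c,.01)
    return (xy*1000).round(1),obs.round(1),len(u),round(a)
r=np.radians
OBJ={"c1":(coffer(.128,0),(.451,.317)),"c2":(coffer(.112,0),(.6,.333)),"c3":(coffer(.096,r(4)),(.457,-.007)),"c4":(coffer(.082,r(-8)),(.614,-.316)),
"r1":(rosette(.09,.03,.042),(.455,-.325)),"r2":(rosette(.074,.026,.041),(.450,-.172)),"r3":(rosette(.058,.023,.040),(.612,-.154)),"r4":(rosette(.044,.02,.038),(.443,.164)),
"br":(rosette(.074,.026,.041),(.594,.008)),"cb":([prism(.033*2**.5,0,.022,4,np.pi/4)],(.607,.175))}
def allfit(tag=None,names=OBJ):
    for n in("top","side"):
        img=arm.snapshot(n) if tag is None else cv2.imread(f"pics/{n}{tag}.png")[:,:,::-1].copy()
        for k in names: print(n,k,*fit(n,img,*OBJ[k]))
E
python3 -c "
from h import *
allfit('0')
"
```

```text
top c1 [452.4 318.3] [182.5 192.1] 3341 3366
top c2 [602.5 333.9] [180.1 128.9] 2423 2476
top c3 [457.7  -7.2] [326.2 191.2] 1846 1862
top c4 [ 616.9 -318.4] [459.8 126.1] 1343 1380
top r1 [ 618.8 -320.2] [459.8 126.1] 1343 1068
top r2 [ 615.8 -156.1] [389.9 126.4] 415 725
top r3 [ 615.8 -156.2] [389.9 126.4] 415 457
top r4 [444.8 165.5] [250.2 196.4] 247 284
top br [596.3  11.5] [318.5 133.6] 526 726
top cb [607.1 174.6] [248.5 127.6] 854 907
side c1 [452.  318.4] [248.5 292.2] 2772 2802
side c2 [602.1 333.6] [197.8 269.7] 1954 1980
side c3 [457.5  -6.7] [315.5 202.7] 1029 1042
side c4 [ 617.3 -317.3] [322.8 125.1] 508 522
side r1 [ 448.1 -173.9] [345.9 169.1] 317 493
side r2 [ 447.5 -172.7] [345.9 169.1] 317 354
side r3 [ 614.8 -153.8] [297.7 153.6] 195 225
side r4 [444.1 166.7] [286. 248.] 180 220
side br [598.2   9.6] [272.8 188.7] 311 393
side cb [606.6 174.4] [235.7 224.8] 594 633
```

```bash
cat >> h.py <<'E'
def go(*targets):
    s=arm.read_state(); R=Ro.from_euler("xyz",s["tcp_rot"],degrees=True).as_matrix()
    print("t",round(s["time_s"],2),"pos",(s["position"]*1000).round(1),"F",s["wrist_force"].round(1),"open",round(s["opening"]*1000,1))
    for t in targets: print(t,((R.T@(np.array(t)-s["position"]))/.15).round(3))
    return R
E
python3 -c "
from h import *
print(go((.452,-.322,.2)).round(3))"
```

```text
t 0.1 pos [ 190.7 -489.   303.4] F [-0.3 -0.2  0.2] open 85.6
(0.452, -0.322, 0.2) [ 0.69   2.027 -0.403]
[[-0.     0.932  0.363]
 [ 0.001  0.363 -0.932]
 [-1.     0.    -0.001]]
```

Emit:
jog_arm(
  rotation=[
    [0.059, 0, 0],
    [0.059, 0, 0],
    [0.059, 0, 0],
    [0.059, 0, 0],
    [0.059, 0, 0],
  ],
  travel=[
    [0.2, 1, -0.2],
    [0.2, 1, -0.2],
    [0.4, 1, -0.2],
    [0.4, 1, -0.2],
    [0.4, 1, -0.2],
  ],
  hand=[1, 1, 1, 1, 1],
)

```text
time_s: 0.72
position: [0.3194, -0.4071, 0.2443]
tcp_rot: [3.1, 90.0, -86.8]
wrist_force: [0.3, -0.7, 0.4]
opening: 0.0853
```

```bash
python3 -c "
from h import *
print(go((.3,-.32,.24),(.452,-.322,.2)).round(3))
for n in ('top','side'): cv2.imwrite(f'pics/{n}1.png',arm.snapshot(n)[:,:,::-1])
allfit('1',['r1','r2'])"
```

```text
t 0.72 pos [ 319.4 -407.1  244.3] F [ 0.3 -0.7  0.4] open 85.3
(0.3, -0.32, 0.24) [ 0.028 -0.128 -0.581]
(0.452, -0.322, 0.2) [ 0.295  0.885 -0.567]
[[ 0.     1.     0.001]
 [-0.001  0.001 -1.   ]
 [-1.     0.     0.001]]
top r1 [ 454.1 -334.7] [469.7 194.9] 1124 1152
top r2 [ 615.9 -156.2] [390.  126.4] 414 725
side r1 [ 447.9 -174. ] [345.9 169.2] 319 496
side r2 [ 447.2 -172.7] [345.9 169.2] 319 354
```

```bash
python3 -c "
import cv2,numpy as np
a=cv2.imread('pics/top1.png')[150:250,350:530];b=cv2.imread('pics/side1.png')[90:190,270:450]
cv2.imwrite('pics/m1.png',np.hstack([cv2.resize(x,(396*1,220)) for x in(a,b)]))"
```

```text
(no output)
```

View pics/m1.png

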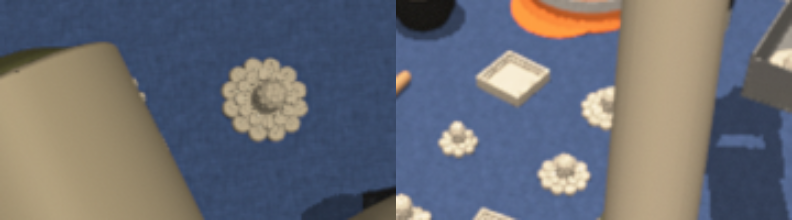

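The top view is now clear: r1 stands free at (469.7,194.9), which gives about (0.4535, -0.334). Approaching it now.

Emit:
jog_arm(
  rotation=[
    [0, 0, 0],
    [0, 0, 0],
    [0, 0, 0],
    [0, 0, 0],
    [0, 0, 0],
    [0, 0, 0],
  ],
  travel=[
    [0, 0.3, -0.2],
    [0.2, 0.6, -0.35],
    [0.4, 0.894, -0.487],
    [0.6, 0.894, -0.487],
    [0.6, 0.894, -0.487],
    [0.6, 0.894, -0.487],
  ],
  hand=[1, 1, 1, 1, 1, 1],
)

```text
time_s: 1.58
position: [0.4534, -0.3347, 0.1555]
tcp_rot: [40.8, 89.9, -49.2]
wrist_force: [-0.5, -0.5, -0.4]
opening: 0.0853
```

```bash
python3 -c "
from h import *
go((.4535,-.334,.091))
for n in ('top','side'): cv2.imwrite(f'pics/{n}2.png',arm.snapshot(n)[:,:,::-1])
allfit('2',['r2','r1'])
s=arm.read_state();print(proj('side',[(.4535,-.334,.04),(.4535,-.334,.08)]))
cv2.imwrite('pics/m2.png',cv2.resize(cv2.imread('pics/side2.png')[60:190,290:450],None,fx=4,fy=4))"
```

```text
t 1.57 pos [ 453.4 -334.7  155.5] F [-0.5 -0.5 -0.4] open 85.3
(0.4535, -0.334, 0.091) [ 0.43   0.    -0.006]
top r2 [ 306.4 -138.5] [384.8 259.1] 60852 825
top r1 [ 618.7 -320.3] [459.8 126.1] 1344 1068
side r2 [459.1  -8.7] [315.5 202.7] 1026 418
side r1 [ 618.9 -320.3] [322.8 125.1] 509 388
[[367.97562566 131.04421672]
 [368.92367941 121.43392606]]
```

View pics/m2.png

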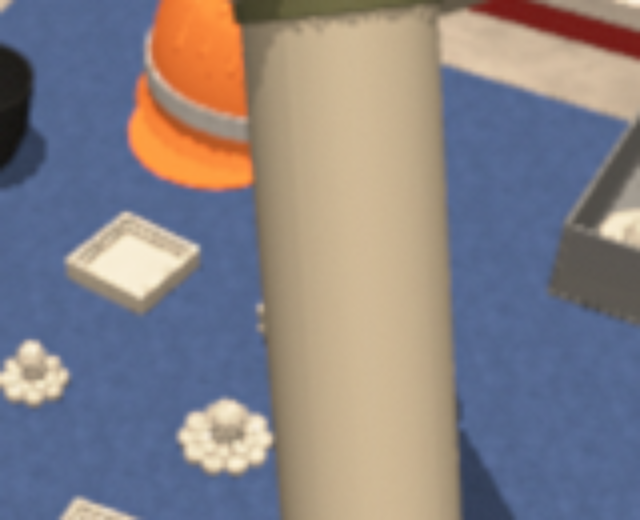

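Emit:
jog_arm(
  rotation=[
    [0, 0, 0],
    [0, 0, 0],
    [0, 0, 0],
    [0, 0, 0],
    [0, 0, 0],
    [0, 0, 0],
    [0, 0, 0],
    [0, 0, 0],
    [0, 0, 0],
  ],
  travel=[
    [0.2, 0, 0],
    [0.35, 0, 0],
    [0.39, 0, 0],
    [0.39, 0, 0],
    [0.39, 0, 0],
    [0.39, 0, 0],
    [0.39, 0, 0],
    [0.39, 0, 0],
    [0.39, 0, 0],
  ],
  hand=[1, 1, 1, 0, -0.4, -1, -1, -1, -1],
)

```text
time_s: 2.8
position: [0.4539, -0.3338, 0.0964]
tcp_rot: [39.2, 89.9, -50.7]
wrist_force: [-1.0, 0.8, 5.6]
opening: 0.0279
```

Emit:
jog_arm(
  rotation=[
    [0, 0, 0],
    [0, 0, 0],
  ],
  travel=[
    [0, 0, 0],
    [0, 0, 0],
  ],
  hand=[-1, -1],
)

```text
time_s: 3.05
position: [0.4539, -0.3338, 0.0964]
tcp_rot: [38.3, 89.9, -51.7]
wrist_force: [-0.9, 0.3, 5.9]
opening: 0.0279
```

Emit:
jog_arm(
  rotation=[
    [0, 0, 0],
    [0, 0, 0],
    [0, 0, 0],
    [0, 0, 0],
    [0, 0, 0],
  ],
  travel=[
    [-0.1, 0, 0],
    [-0.35, 0, 0],
    [-0.6, 0, -0.3],
    [-0.6, 0, -0.65],
    [-0.6, 0, -1],
  ],
  hand=[-1, -1, -1, -1, -1],
)

```text
time_s: 3.68
position: [0.4533, -0.182, 0.1866]
tcp_rot: [58.0, 89.9, -32.0]
wrist_force: [0.2, 0.4, -1.4]
opening: 0.0278
```

Emit:
jog_arm(
  rotation=[
    [0, 0, 0],
    [0, 0, 0],
    [0, 0, 0],
    [0, 0, 0],
  ],
  travel=[
    [0, 0, -0.35],
    [0, 0, -0.7],
    [0, 0, -1],
    [0, 0, -1],
  ],
  hand=[-1, -1, -1, -1],
)

```text
time_s: 4.18
position: [0.453, -0.0312, 0.1862]
tcp_rot: [97.5, 90.0, 7.8]
wrist_force: [0.3, -1.2, -1.3]
opening: 0.0279
```

```bash
python3 -c "
from h import *
go((.4522,.3183,.19))
for n in ('top','side'): cv2.imwrite(f'pics/{n}3.png',arm.snapshot(n)[:,:,::-1])
allfit('3',['r3'])
cv2.imwrite('pics/m3.png',cv2.resize(cv2.imread('pics/side3.png')[60:260,230:450],None,fx=2.5,fy=2.5))"
```

```text
t 4.17 pos [453.  -31.2 186.2] F [ 0.3 -1.2 -1.3] open 27.9
(0.4522, 0.3183, 0.19) [-0.025  0.006 -2.33 ]
top r3 [ 447.5 -174.5] [399.5 196.8] 750 485
side r3 [ 600.8 -156. ] [301.7 154.7] 277 227
```

View pics/m3.png

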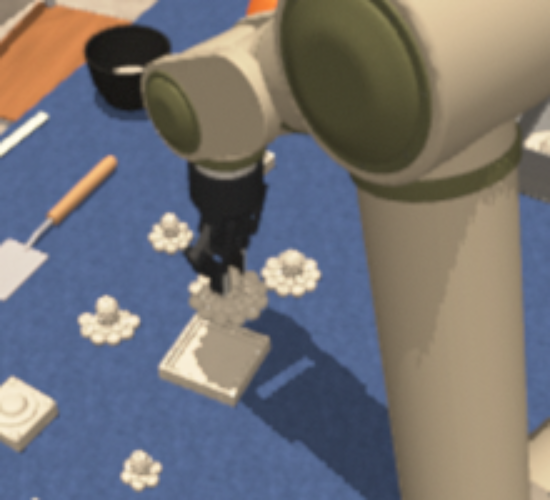

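r1 is held level and weighs about right. Carrying on to coffer 1.

Emit:
jog_arm(
  rotation=[
    [0, 0, 0],
    [0, 0, 0],
    [0, 0, 0],
  ],
  travel=[
    [0, 0, -0.35],
    [0, 0, -0.7],
    [0, 0, -1],
  ],
  hand=[-1, -1, -1],
)

```text
time_s: 4.65
position: [0.4535, 0.117, 0.1858]
tcp_rot: [82.4, 90.0, -7.6]
wrist_force: [-0.0, -0.6, -1.7]
opening: 0.0277
```

Emit:
jog_arm(
  rotation=[
    [0, 0, 0],
    [0, 0, 0],
    [0, 0, 0],
    [0, 0, 0],
  ],
  travel=[
    [0, 0, -0.35],
    [0, 0, -0.7],
    [0, 0, -1],
    [0, 0, -1],
  ],
  hand=[-1, -1, -1, -1],
)

```text
time_s: 5.15
position: [0.4533, 0.2677, 0.1855]
tcp_rot: [120.1, 90.0, 30.3]
wrist_force: [-0.6, -0.6, -0.6]
opening: 0.0279
```

Emit:
jog_arm(
  rotation=[
    [0, 0, 0],
    [0, 0, 0],
    [0, 0, 0],
    [0, 0, 0],
    [0, 0, 0],
    [0, 0, 0],
  ],
  travel=[
    [0, 0, -0.2],
    [0.15, 0, -0.33],
    [0.3, 0, -0.33],
    [0.4, 0, -0.33],
    [0.43, 0, -0.33],
    [0.43, 0, -0.33],
  ],
  hand=[-1, -1, -1, -1, -1, -1],
)

```text
time_s: 5.9
position: [0.4533, 0.3155, 0.1213]
tcp_rot: [106.4, 90.0, 16.4]
wrist_force: [0.3, -0.9, -0.9]
opening: 0.0277
```

```bash
python3 -c "
from h import *
go((.4522,.3183,.105))
for n in ('top','side'): cv2.imwrite(f'pics/{n}4.png',arm.snapshot(n)[:,:,::-1])
cv2.imwrite('pics/m4.png',np.hstack([cv2.resize(a,(395,300)) for a in (cv2.imread('pics/side4.png')[200:350,160:358],cv2.imread('pics/top4.png')[120:270,110:308])]))"
```

```text
t 5.9 pos [453.3 315.5 121.3] F [ 0.3 -0.9 -0.9] open 27.7
(0.4522, 0.3183, 0.105) [ 0.108 -0.008 -0.018]
```

View pics/m4.png

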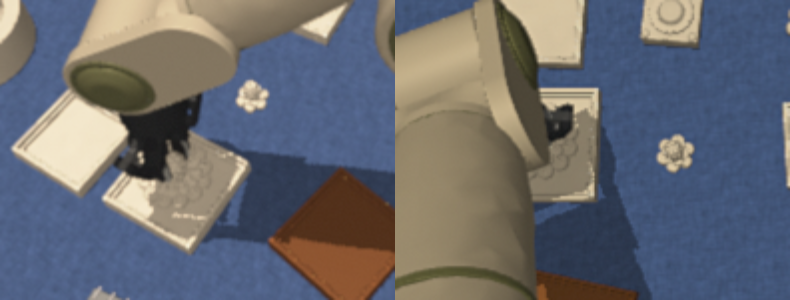

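Positioned over coffer 1. Lowering slowly to about 1 mm above contact.

Emit:
jog_arm(
  rotation=[
    [0, 0, 0],
    [0, 0, 0],
    [0, 0, 0],
    [0, 0, 0],
    [0, 0, 0],
    [0, 0, 0],
    [0, 0, 0],
    [0, 0, 0],
  ],
  travel=[
    [0.03, -0.004, -0.018],
    [0.06, -0.008, -0.018],
    [0.08, -0.008, -0.018],
    [0.09, -0.008, -0.018],
    [0.095, -0.008, -0.018],
    [0.1, -0.008, -0.018],
    [0.105, -0.008, -0.018],
    [0.105, -0.008, -0.018],
  ],
  hand=[-1, -1, -1, -1, -1, -1, -1, -1],
)

```text
time_s: 7.0
position: [0.4517, 0.3187, 0.1051]
tcp_rot: [-99.8, 90.0, 170.3]
wrist_force: [-0.1, 0.6, -1.7]
opening: 0.0281
```

Emit:
jog_arm(
  rotation=[
    [0, 0, 0],
    [0, 0, 0],
    [0, 0, 0],
  ],
  travel=[
    [0.003, 0, 0],
    [0.006, 0, 0],
    [0.006, 0, 0],
  ],
  hand=[-1, -1, -1],
)

```text
time_s: 7.38
position: [0.4517, 0.3187, 0.1045]
tcp_rot: [108.8, 90.0, 18.9]
wrist_force: [-0.7, -0.4, 1.5]
opening: 0.0279
```

Emit:
jog_arm(
  rotation=[
    [0, 0, 0],
    [0, 0, 0],
    [0, 0, 0],
    [0, 0, 0],
    [0, 0, 0],
    [0, 0, 0],
    [0, 0, 0],
    [0, 0, 0],
  ],
  travel=[
    [0, 0, 0],
    [0, 0, 0],
    [0, 0, 0],
    [-0.2, 0, 0],
    [-0.4, 0, 0],
    [-0.4, -0.02, 0.35],
    [-0.4, -0.048, 0.7],
    [-0.4, -0.048, 1],
  ],
  hand=[-0.2, 0.1, 0.4, 1, 1, 1, 1, 1],
)

```text
time_s: 8.38
position: [0.4442, 0.1672, 0.1644]
tcp_rot: [86.3, 90.0, -3.6]
wrist_force: [0.8, 0.2, -0.2]
opening: 0.0855
```

```bash
python3 -c "
from h import *
go((.4445,.166,.094))
OBJ['r1']=([P+[0,0,.008] for P in OBJ['r1'][0]],(.4522,.3183))
for n in ('top','side'): cv2.imwrite(f'pics/{n}5.png',arm.snapshot(n)[:,:,::-1])
cv2.imwrite('pics/m5.png',np.hstack([cv2.resize(a,(395,300)) for a in (cv2.imread('pics/side5.png')[200:350,160:358],cv2.imread('pics/top5.png')[120:270,110:308])]))"
```

```text
t 8.38 pos [444.2 167.2 164.4] F [ 0.8  0.2 -0.2] open 85.5
(0.4445, 0.166, 0.094) [0.469 0.002 0.008]
```

View pics/m5.png

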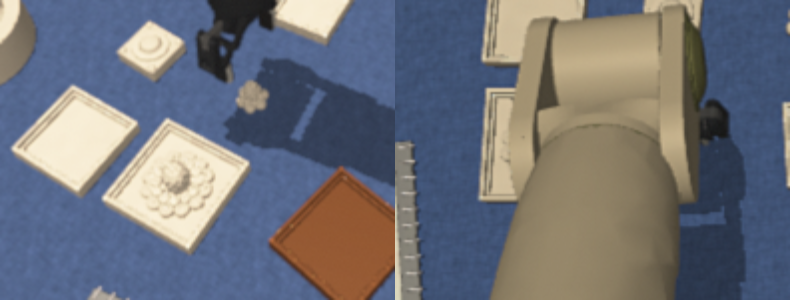

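r1 sits centred in coffer 1. Now r4.

Emit:
jog_arm(
  rotation=[
    [0, 0, 0],
    [0, 0, 0],
    [0, 0, 0],
    [0, 0, 0],
    [0, 0, 0],
    [0, 0, 0],
    [0, 0, 0],
    [0, 0, 0],
    [0, 0, 0],
    [0, 0, 0],
  ],
  travel=[
    [0.2, 0, 0.005],
    [0.38, 0, 0.008],
    [0.46, 0, 0.008],
    [0.46, 0, 0.008],
    [0.46, 0, 0.008],
    [0.46, 0, 0.008],
    [0.46, 0, 0.008],
    [0.46, 0, 0.008],
    [0.46, 0, 0.008],
    [0.46, 0, 0.008],
  ],
  hand=[1, 1, 1, 0, -0.4, -0.7, -1, -1, -1, -1],
)

```text
time_s: 9.72
position: [0.4449, 0.1676, 0.0961]
tcp_rot: [99.3, 89.9, 9.4]
wrist_force: [-1.9, 0.7, 6.7]
opening: 0.0174
```

Emit:
jog_arm(
  rotation=[
    [0, 0, 0],
    [0, 0, 0],
    [0, 0, 0],
    [0, 0, 0],
    [0, 0, 0],
  ],
  travel=[
    [-0.1, 0, 0],
    [-0.35, 0, 0],
    [-0.6, 0, 0.3],
    [-0.6, 0.1, 0.65],
    [-0.6, 0.3, 1],
  ],
  hand=[-1, -1, -1, -1, -1],
)

```text
time_s: 10.35
position: [0.4899, 0.0162, 0.187]
tcp_rot: [80.4, 89.9, -9.5]
wrist_force: [0.4, 0.4, -1.3]
opening: 0.0175
```

Emit:
jog_arm(
  rotation=[
    [0, 0, 0],
    [0, 0, 0],
    [0, 0, 0],
    [0, 0, 0],
  ],
  travel=[
    [0, 0.1, 0.35],
    [0, 0.2, 0.7],
    [0, 0.3, 1],
    [0, 0.3, 1],
  ],
  hand=[-1, -1, -1, -1],
)

```text
time_s: 10.85
position: [0.5354, -0.1352, 0.186]
tcp_rot: [54.6, 89.9, -35.5]
wrist_force: [0.2, 1.1, 0.3]
opening: 0.0172
```

Emit:
jog_arm(
  rotation=[
    [0, 0, 0],
    [0, 0, 0],
    [0, 0, 0],
    [0, 0, 0],
  ],
  travel=[
    [0, 0.1, 0.35],
    [0, 0.2, 0.7],
    [0, 0.3, 1],
    [0, 0.3, 1],
  ],
  hand=[-1, -1, -1, -1],
)

```text
time_s: 11.35
position: [0.5802, -0.2842, 0.1855]
tcp_rot: [42.5, 90.0, -47.6]
wrist_force: [-0.4, -0.0, -0.3]
opening: 0.0173
```

```bash
python3 -c "
from h import *
go((.617,-.318,.12),(.617,-.318,.106))"
```

```text
t 11.35 pos [ 580.2 -284.2  185.5] F [-0.4 -0.  -0.3] open 17.3
(0.617, -0.318, 0.12) [0.437 0.245 0.225]
(0.617, -0.318, 0.106) [0.53  0.245 0.225]
```

Emit:
jog_arm(
  rotation=[
    [0, 0, 0],
    [0, 0, 0],
    [0, 0, 0],
    [0, 0, 0],
    [0, 0, 0],
    [0, 0, 0],
    [0, 0, 0],
  ],
  travel=[
    [0, 0.2, 0.18],
    [0.1, 0.245, 0.225],
    [0.25, 0.245, 0.225],
    [0.37, 0.245, 0.225],
    [0.42, 0.245, 0.225],
    [0.43, 0.245, 0.225],
    [0.43, 0.245, 0.225],
  ],
  hand=[-1, -1, -1, -1, -1, -1, -1],
)

```text
time_s: 12.22
position: [0.6171, -0.3161, 0.1215]
tcp_rot: [54.6, 89.9, -35.3]
wrist_force: [-0.1, -0.2, -0.9]
opening: 0.0172
```

```bash
python3 -c "
from h import *
go((.617,-.318,.105))
for n in ('top','side'): cv2.imwrite(f'pics/{n}6.png',arm.snapshot(n)[:,:,::-1])
cv2.imwrite('pics/m6.png',np.hstack([cv2.resize(a,(395,300)) for a in (cv2.imread('pics/side6.png')[70:170,250:382],cv2.imread('pics/top6.png')[80:180,390:522])]))"
```

```text
t 12.22 pos [ 617.1 -316.1  121.5] F [-0.1 -0.2 -0.9] open 17.2
(0.617, -0.318, 0.105) [ 0.11  -0.001  0.013]
```

View pics/m6.png

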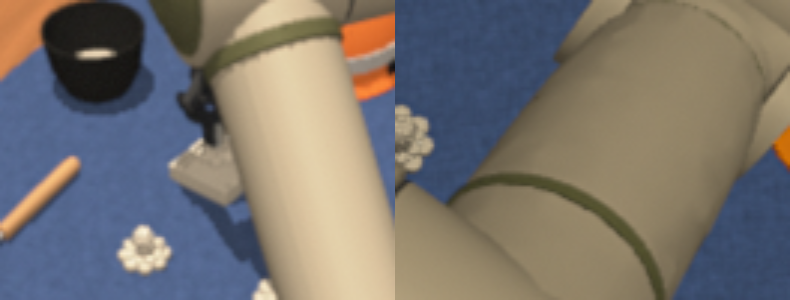

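Emit:
jog_arm(
  rotation=[
    [0, 0, 0],
    [0, 0, 0],
    [0, 0, 0],
    [0, 0, 0],
    [0, 0, 0],
    [0, 0, 0],
    [0, 0, 0],
    [0, 0, 0],
  ],
  travel=[
    [0.03, 0, 0.007],
    [0.06, 0, 0.013],
    [0.08, 0, 0.013],
    [0.09, 0, 0.013],
    [0.095, 0, 0.013],
    [0.1, 0, 0.013],
    [0.106, 0, 0.013],
    [0.106, 0, 0.013],
  ],
  hand=[-1, -1, -1, -1, -1, -1, -1, -1],
)

```text
time_s: 13.32
position: [0.6169, -0.318, 0.1048]
tcp_rot: [-136.4, 90.0, 133.7]
wrist_force: [0.1, 0.8, -1.3]
opening: 0.0173
```

Emit:
jog_arm(
  rotation=[
    [0, 0, 0],
    [0, 0, 0],
    [0, 0, 0],
  ],
  travel=[
    [0.003, 0, 0],
    [0.005, 0, 0],
    [0.005, 0, 0],
  ],
  hand=[-1, -1, -1],
)

```text
time_s: 13.7
position: [0.6169, -0.318, 0.1042]
tcp_rot: [53.9, 90.0, -36.0]
wrist_force: [-1.8, 0.5, 0.6]
opening: 0.0172
```

Emit:
jog_arm(
  rotation=[
    [0, 0, 0],
    [0, 0, 0],
    [0, 0, 0],
    [0, 0, 0],
    [0, 0, 0],
    [0, 0, 0],
    [0, 0, 0],
    [0, 0, 0],
  ],
  travel=[
    [0, 0, 0],
    [0, 0, 0],
    [0, 0, 0],
    [-0.2, 0, 0],
    [-0.4, 0, 0],
    [-0.4, 0, -0.35],
    [-0.4, -0.01, -0.7],
    [-0.4, -0.01, -1],
  ],
  hand=[-0.4, -0.1, 0.3, 1, 1, 1, 1, 1],
)

```text
time_s: 14.7
position: [0.615, -0.1662, 0.1643]
tcp_rot: [132.2, 90.0, 42.3]
wrist_force: [1.3, -0.7, -0.1]
opening: 0.0858
```

Emit:
jog_arm(
  rotation=[
    [0, 0, 0],
    [0, 0, 0],
    [0, 0, 0],
  ],
  travel=[
    [0, 0, -0.08],
    [0, 0, -0.08],
    [0, 0, -0.08],
  ],
  hand=[1, 1, 1],
)

```text
time_s: 15.08
position: [0.6153, -0.1574, 0.164]
tcp_rot: [32.0, 90.0, -58.0]
wrist_force: [0.9, 0.4, -0.3]
opening: 0.0856
```

```bash
python3 -c "
from h import *
go((.6153,-.155,.096))
OBJ['r4']=([P+[0,0,.008] for P in OBJ['r4'][0]],(.617,-.318))
for n in ('top','side'): cv2.imwrite(f'pics/{n}7.png',arm.snapshot(n)[:,:,::-1])
cv2.imwrite('pics/m7.png',np.hstack([cv2.resize(a,(395,300)) for a in (cv2.imread('pics/side7.png')[70:170,250:382],cv2.imread('pics/top7.png')[80:180,390:522])]))"
```

```text
t 15.07 pos [ 615.3 -157.4  164. ] F [ 0.9  0.4 -0.3] open 85.6
(0.6153, -0.155, 0.096) [ 0.454  0.    -0.016]
```

View pics/m7.png

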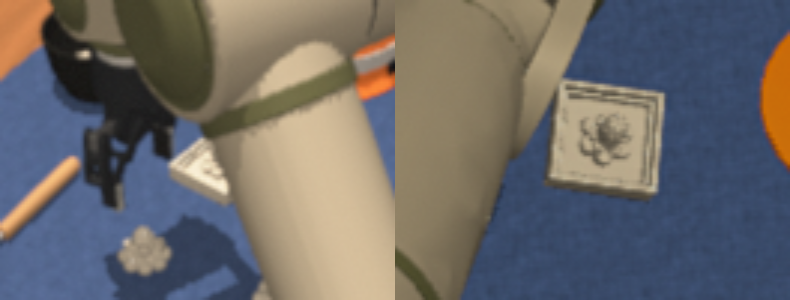

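r4 sits flat and centred in coffer 4. Now r3.

Emit:
jog_arm(
  rotation=[
    [0, 0, 0],
    [0, 0, 0],
    [0, 0, 0],
    [0, 0, 0],
    [0, 0, 0],
    [0, 0, 0],
    [0, 0, 0],
    [0, 0, 0],
    [0, 0, 0],
    [0, 0, 0],
  ],
  travel=[
    [0.2, 0, -0.01],
    [0.38, 0, -0.016],
    [0.455, 0, -0.016],
    [0.455, 0, -0.016],
    [0.455, 0, -0.016],
    [0.455, 0, -0.016],
    [0.455, 0, -0.016],
    [0.455, 0, -0.016],
    [0.455, 0, -0.016],
    [0.455, 0, -0.016],
  ],
  hand=[1, 1, 1, 0, -0.4, -0.7, -1, -1, -1, -1],
)

```text
time_s: 16.42
position: [0.6157, -0.1538, 0.0969]
tcp_rot: [65.7, 89.9, -24.2]
wrist_force: [-1.4, -0.5, 6.6]
opening: 0.0206
```

Emit:
jog_arm(
  rotation=[
    [0, 0, 0],
    [0, 0, 0],
    [0, 0, 0],
    [0, 0, 0],
    [0, 0, 0],
    [0, 0, 0],
  ],
  travel=[
    [-0.1, 0, 0],
    [-0.35, 0, 0],
    [-0.6, -0.3, -0.3],
    [-0.6, -0.6, -0.6],
    [-0.6, -1, -0.98],
    [-0.6, -1, -0.98],
  ],
  hand=[-1, -1, -1, -1, -1, -1],
)

```text
time_s: 17.18
position: [0.4631, -0.005, 0.1867]
tcp_rot: [120.1, 90.0, 30.2]
wrist_force: [0.3, 0.0, 0.3]
opening: 0.0206
```

```bash
python3 -c "
from h import *
go((.4576,-.007,.12),(.4576,-.007,.105))"
```

```text
t 17.18 pos [463.1  -5.  186.7] F [0.3 0.  0.3] open 20.6
(0.4576, -0.007, 0.12) [ 0.445 -0.036  0.013]
(0.4576, -0.007, 0.105) [ 0.545 -0.036  0.013]
```

Emit:
jog_arm(
  rotation=[
    [0, 0, 0],
    [0, 0, 0],
    [0, 0, 0],
    [0, 0, 0],
    [0, 0, 0],
    [0, 0, 0],
    [0, 0, 0],
    [0, 0, 0],
    [0, 0, 0],
    [0, 0, 0],
    [0, 0, 0],
  ],
  travel=[
    [0.05, -0.036, 0.013],
    [0.2, -0.036, 0.013],
    [0.35, -0.036, 0.013],
    [0.44, -0.036, 0.013],
    [0.48, -0.036, 0.013],
    [0.5, -0.036, 0.013],
    [0.51, -0.036, 0.013],
    [0.52, -0.036, 0.013],
    [0.53, -0.036, 0.013],
    [0.537, -0.036, 0.013],
    [0.537, -0.036, 0.013],
  ],
  hand=[-1, -1, -1, -1, -1, -1, -1, -1, -1, -1, -1],
)

```text
time_s: 18.55
position: [0.4597, -0.0087, 0.1053]
tcp_rot: [-122.1, 90.0, 147.9]
wrist_force: [0.9, 0.7, -0.1]
opening: 0.0206
```

Emit:
jog_arm(
  rotation=[
    [0, 0, 0],
    [0, 0, 0],
    [0, 0, 0],
    [0, 0, 0],
    [0, 0, 0],
  ],
  travel=[
    [-0.01, -0.014, -0.011],
    [-0.01, -0.014, -0.011],
    [0, -0.014, -0.011],
    [0.005, -0.014, -0.011],
    [0.005, -0.014, -0.011],
  ],
  hand=[-1, -1, -1, -1, -1],
)

```text
time_s: 19.18
position: [0.4576, -0.0071, 0.1049]
tcp_rot: [-59.5, 90.0, -149.4]
wrist_force: [-2.5, 0.4, 5.9]
opening: 0.0203
```

Emit:
jog_arm(
  rotation=[
    [0, 0, 0],
    [0, 0, 0],
    [0, 0, 0],
    [0, 0, 0],
    [0, 0, 0],
    [0, 0, 0],
    [0, 0, 0],
    [0, 0, 0],
  ],
  travel=[
    [0, 0, 0],
    [0, 0, 0],
    [0, 0, 0],
    [-0.2, 0, 0],
    [-0.4, 0, 0],
    [-0.4, -0.03, 0.35],
    [-0.4, -0.067, 0.7],
    [-0.4, -0.067, 1],
  ],
  hand=[-0.4, -0.1, 0.3, 1, 1, 1, 1, 1],
)

```text
time_s: 20.18
position: [0.4473, -0.1588, 0.1646]
tcp_rot: [52.4, 90.0, -37.6]
wrist_force: [1.0, 0.1, 1.0]
opening: 0.0857
```

Emit:
jog_arm(
  rotation=[
    [0, 0, 0],
    [0, 0, 0],
    [0, 0, 0],
    [0, 0, 0],
  ],
  travel=[
    [0, 0, 0.1],
    [0, 0, 0.1],
    [0, 0, 0.1],
    [0, 0, 0.1],
  ],
  hand=[1, 1, 1, 1],
)

```text
time_s: 20.68
position: [0.4478, -0.171, 0.1645]
tcp_rot: [-141.0, 90.0, 129.2]
wrist_force: [-0.2, 0.7, 0.1]
opening: 0.0855
```

```bash
python3 -c "
from h import *
go((.4475,-.173,.0965))
for n in ('top','side'): cv2.imwrite(f'pics/{n}8.png',arm.snapshot(n)[:,:,::-1])
cv2.imwrite('pics/m8.png',np.hstack([cv2.resize(a,(395,300)) for a in (cv2.imread('pics/side8.png')[120:240,240:398],cv2.imread('pics/top8.png')[120:240,260:418])]))"
```

```text
t 20.68 pos [ 447.8 -171.   164.5] F [-0.2  0.7  0.1] open 85.5
(0.4475, -0.173, 0.0965) [ 0.454 -0.002  0.013]
```

View pics/m8.png

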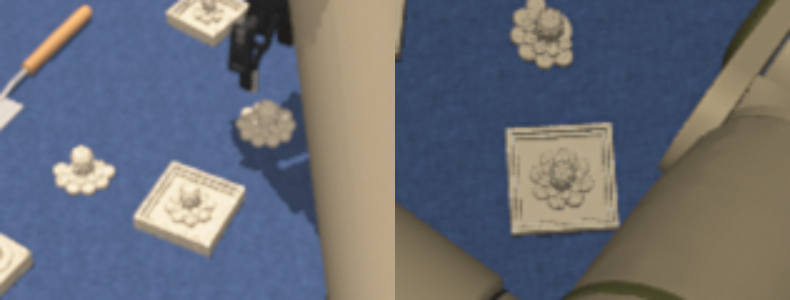

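r3 is centred in coffer 3. Last one: r2.

Emit:
jog_arm(
  rotation=[
    [0, 0, 0],
    [0, 0, 0],
    [0, 0, 0],
    [0, 0, 0],
    [0, 0, 0],
    [0, 0, 0],
    [0, 0, 0],
    [0, 0, 0],
    [0, 0, 0],
    [0, 0, 0],
  ],
  travel=[
    [0.2, 0, 0.007],
    [0.38, 0, 0.013],
    [0.455, 0, 0.013],
    [0.455, 0, 0.013],
    [0.455, 0, 0.013],
    [0.455, 0, 0.013],
    [0.455, 0, 0.013],
    [0.455, 0, 0.013],
    [0.455, 0, 0.013],
    [0.455, 0, 0.013],
  ],
  hand=[1, 1, 1, 0, -0.4, -0.7, -1, -1, -1, -1],
)

```text
time_s: 22.02
position: [0.448, -0.1743, 0.0972]
tcp_rot: [53.5, 89.9, -36.4]
wrist_force: [-1.9, 1.1, 6.6]
opening: 0.0238
```

Emit:
jog_arm(
  rotation=[
    [0, 0, 0],
    [0, 0, 0],
    [0, 0, 0],
    [0, 0, 0],
    [0, 0, 0],
  ],
  travel=[
    [-0.1, 0, 0],
    [-0.35, 0, 0],
    [-0.6, 0, -0.3],
    [-0.6, 0.1, -0.65],
    [-0.6, 0.2, -1],
  ],
  hand=[-1, -1, -1, -1, -1],
)

```text
time_s: 22.65
position: [0.4779, -0.0226, 0.1879]
tcp_rot: [73.1, 89.9, -16.9]
wrist_force: [0.1, -0.5, -1.1]
opening: 0.0236
```

Emit:
jog_arm(
  rotation=[
    [0, 0, 0],
    [0, 0, 0],
    [0, 0, 0],
  ],
  travel=[
    [0, 0.1, -0.35],
    [0, 0.2, -0.7],
    [0, 0.3, -1],
  ],
  hand=[-1, -1, -1],
)

```text
time_s: 23.02
position: [0.5226, 0.1281, 0.1875]
tcp_rot: [91.6, 89.9, 1.7]
wrist_force: [0.9, 0.5, -0.3]
opening: 0.0235
```

Emit:
jog_arm(
  rotation=[
    [0, 0, 0],
    [0, 0, 0],
    [0, 0, 0],
    [0, 0, 0],
    [0, 0, 0],
  ],
  travel=[
    [0, 0.1, -0.35],
    [0, 0.2, -0.7],
    [0, 0.3, -1],
    [0, 0.3, -1],
    [0, 0.3, -1],
  ],
  hand=[-1, -1, -1, -1, -1],
)

```text
time_s: 23.65
position: [0.567, 0.2756, 0.1868]
tcp_rot: [-22.0, 90.0, -112.0]
wrist_force: [-0.5, -0.2, -1.2]
opening: 0.0235
```

```bash
python3 -c "
from h import *
go((.6023,.3338,.12),(.6023,.3338,.105))"
```

```text
t 23.65 pos [567.  275.6 186.8] F [-0.5 -0.2 -1.2] open 23.5
(0.6023, 0.3338, 0.12) [ 0.445  0.236 -0.388]
(0.6023, 0.3338, 0.105) [ 0.545  0.236 -0.388]
```

Emit:
jog_arm(
  rotation=[
    [0, 0, 0],
    [0, 0, 0],
    [0, 0, 0],
    [0, 0, 0],
    [0, 0, 0],
    [0, 0, 0],
    [0, 0, 0],
    [0, 0, 0],
    [0, 0, 0],
  ],
  travel=[
    [0, 0.15, -0.25],
    [0, 0.236, -0.388],
    [0.15, 0.236, -0.388],
    [0.3, 0.236, -0.388],
    [0.42, 0.236, -0.388],
    [0.48, 0.236, -0.388],
    [0.51, 0.236, -0.388],
    [0.525, 0.236, -0.388],
    [0.525, 0.236, -0.388],
  ],
  hand=[-1, -1, -1, -1, -1, -1, -1, -1, -1],
)

```text
time_s: 24.78
position: [0.6027, 0.3344, 0.1079]
tcp_rot: [107.8, 90.0, 17.9]
wrist_force: [0.0, 0.0, -1.1]
opening: 0.0238
```

Emit:
jog_arm(
  rotation=[
    [0, 0, 0],
    [0, 0, 0],
    [0, 0, 0],
    [0, 0, 0],
    [0, 0, 0],
  ],
  travel=[
    [0.005, 0, 0],
    [0.01, 0, 0],
    [0.015, 0, 0],
    [0.018, 0, 0],
    [0.018, 0, 0],
  ],
  hand=[-1, -1, -1, -1, -1],
)

```text
time_s: 25.4
position: [0.6026, 0.3344, 0.1053]
tcp_rot: [111.0, 90.0, 21.1]
wrist_force: [-1.2, -0.3, 4.5]
opening: 0.0232
```

In contact at about 5 N. Releasing, then lifting high and clear of the view.

Emit:
jog_arm(
  rotation=[
    [0, 0, 0],
    [0, 0, 0],
    [0, 0, 0],
    [0, 0, 0],
    [0, 0, 0],
    [0, 0, 0],
    [0, 0, 0],
    [0, 0, 0],
    [0, 0, 0],
  ],
  travel=[
    [0, 0, 0],
    [0, 0, 0],
    [0, 0, 0],
    [-0.2, 0, 0],
    [-0.5, 0, 0],
    [-1, -0.2, 0],
    [-1, -0.6, 0],
    [-1, -1, 0],
    [-1, -1, 0],
  ],
  hand=[-0.4, -0.1, 0.3, 1, 1, 1, 1, 1, 1],
)

```text
time_s: 26.52
position: [0.4489, 0.3343, 0.2549]
tcp_rot: [-71.3, 89.9, -161.1]
wrist_force: [0.3, 0.4, 0.3]
opening: 0.085
```

Emit:
jog_arm(
  rotation=[
    [0, 0, 0],
    [0, 0, 0],
    [0, 0, 0],
    [0, 0, 0],
    [0, 0, 0],
  ],
  travel=[
    [0, -0.4, 0],
    [0, -0.8, 0],
    [0, -1, 0],
    [0, -1, 0],
    [0, -1, 0],
  ],
  hand=[1, 1, 1, 1, 1],
)

```text
time_s: 27.15
position: [0.3038, 0.3342, 0.2551]
tcp_rot: [113.2, 89.9, 23.3]
wrist_force: [-0.3, -0.0, -0.5]
opening: 0.0854
```

```bash
python3 -c "
from h import *
go()
for n in ('top','side'): cv2.imwrite(f'pics/{n}9.png',arm.snapshot(n)[:,:,::-1])
allfit('9',['br','cb'])
cv2.imwrite('pics/m9.png',np.vstack([cv2.resize(a,(640,300)) for a in (cv2.imread('pics/side9.png')[100:320,130:450],cv2.imread('pics/top9.png')[80:230,140:500])]))"
```

```text
t 27.15 pos [303.8 334.2 255.1] F [-0.3 -0.  -0.5] open 85.4
top br [596.3  11.5] [318.5 133.6] 526 726
top cb [607.1 174.4] [248.5 127.6] 855 903
side br [762.4 -56.1] [242.7 156.2] 652 337
side cb [600.6 335.5] [197.8 269.7] 1952 774
```

View pics/m9.png

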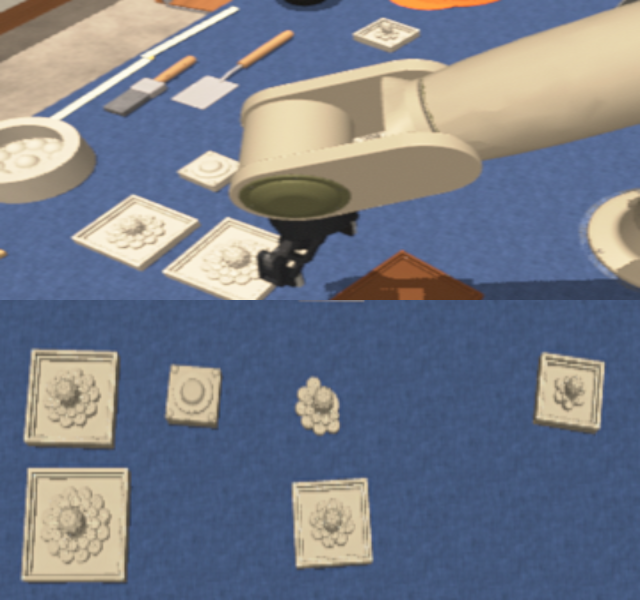

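Top view: all four rosettes are centred in their coffers, and the broken rosette and corner block haven't moved. Handing in.

```bash
python3 -c "
from rig import arm
print(arm.finish_job())"
```

```text
the job is handed in; nothing more can be done
None
```

All four whole rosettes were gripped by the bud, carried to their own coffers (largest to largest, down to smallest), and lowered slowly until they just touched. I then released them and handed the job in at about 27 s of the 99 s allowed.

- **Placing:** The last top view shows all four face up and centred by eye; I did not measure their final positions. At release the tool was within about 1 mm of each measured coffer centre. Wrist force was at most about 6 N.
- **Left alone:** In the top view the broken rosette did not move, and the corner block's position differs by only 0.2 mm from the start.
- **Checks that failed:** The last side-view check of the broken rosette and corner block gave no usable result, because the arm blocked them and the fit picked up other objects. My check that they stayed put rests on the top view alone.

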